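Find the concealed catch of the cap drawer

ROBOT

A 7-joint arm with a two-finger parallel gripper is mounted at the origin on the work surface. World frame = base frame: x ahead of the robot, y to its left, z up, the work surface at z = 0. Lengths are in mm, angles in degrees, forces in N, time in s.
With the tool pointing down it reaches from about 400 to 900 mm from the base axis. Payload 5.5 kg.
Tool frame: the origin (TCP) lies midway between the tips of the shut fingers; the grasp point (between the pads) lies 19 mm behind it; z points along the fingers, x is the direction in which the jaws open and shut, and the axes are right-handed (so a half turn about z gives the same grasp; the last joint's range is limited). The gripper opens to 85 mm and grips with 20 to 120 N. Pads are 22 mm wide; open, the fingers measure 114 mm over their backs; the gripper's body (76 mm by 85 mm) begins 54 mm behind the grasp point. The pads swing forward as they close: fully open they stand 13 mm farther back than shut.
Start: joints at [84.981, 28.699, -24.465, 88.831, 12.651, 65.22, -12.049], TCP at [223.405, -610.402, 231.31] pointing down, gripper open.
Joint ranges: [-164.97, 164.97], [-17.58, 116.51], [-87.97, 89.64], [11.32, 138.91], [-80.73, 260.73], [10.89, 115.49], [-147.41, 147.41]. Speed limits (degrees/s): [147.25, 147.25, 180, 180, 180, 180, 180].

INTERFACE

Orientations are given as [roll, pitch, yaw] about the fixed x, y, z axes, in that order (R = Rz(yaw) Ry(pitch) Rx(roll)).
In Python, from cell import ctrl, cams, workorder gives the robot as it stands.
- The arm moves only by the shell command python3 -m crank 'ROWS' [OPENING]. ROWS is a JSON object of lists of equal length, an entry for each row: "slide": the shift along the tool's x, y, z in mm, a list of three; "roll": the turn about the tool's z in degrees. A call has 1 to 10 rows; each row shifts and turns the commanded pose from where the row before left it, along the tool's axes as they then stand; what a row does not reach is not made up. A row lasts 1/8 s, in which the tool goes at most 62.5 mm and 10.7 degrees, less where a joint would pass 70% of its speed; a pose out of reach is approached as far as the arm can. A call is refused whole if a number of a shift passes 62.5 or a number of a turn 10.7, either way. A call with a gripper value outside its range is refused whole. OPENING is the opening, from 0 (shut) to 1 (fully open), set as the call begins (- or left out, the last holds). The fingers move at their own pace and stop on an object; the grip force is fixed at half the most. Time passes only in rows, so rows that do not move let the fingers close. It gives the time, the measured TCP pose, the force and the opening at its end, in the units of the state.
- ctrl.read_state(): the state, without advancing time (a new reading comes with each control period).
- cams.capture(name): name is "side" or "top"; returns (picture, depth): 384x512x3 uint8, red, green, blue; 384x512 float32, mm along the optical axis (not along the pixel's ray), 0 where there is no reading.
- cams.calibration(name): a dict with "mtx" (3x3 intrinsics, pixels), "xyz" and "rotation" of the camera in the world. Camera axes: x right, y up, looking along -z (the intrinsics and any distortion apply to the point x, -y, -z); pixel columns grow to the right and rows downward; lengths in mm; the calibration is good to about 2 mm. A picture is of the moment at which its call begins. calibration takes no time and is no camera call.
- workorder.close_job(): hands the job in, once; it reports no verdict.
The state is a dict: "time_s": time; "joint_pos": joint angles; "qd": joint speeds; "effort": joint torques, N m; "tcp_pos": TCP position; "ee_rot": TCP orientation; "wrist_force": force on the tool from outside, world axes, zero at the start; "torque": the same for the moment, N m; "finger_gap": finger opening in mm.
Only numpy, scipy, OpenCV 4.12 (cv2) and the standard library are available. Lean on these libraries where they do the work, as an engineer would, in place of code of your own. Each camera call takes 0.05 s, during which the arm holds its last target.

TASK

The ornament caps are in the shut, handle-less drawer of the low grey chest. One of the six square pads let into the chest's top is a push catch and the other five are dummies that hardly give: feel across the pads with the shut fingertips, without leaning hard on them, and press the one that gives right in until the drawer springs open, then let it go and take the hand away. Leave the drawer standing open, and do not pick up or push about any of the ornaments and vessels around.

Things in the scene. Friction and masses are not known exactly. Their poses are not given: they have to be found in the camera images.
- chest: fixed low grey steel chest, 200 (x) x 340 (y) x 95 (z) mm; origin at the centre of its underside, on the table; its z up, its -x side is the drawer front and looks roughly towards the robot. Six like square pads lie in its flat top in two rows of three, centres at chest x = -38 or +38 mm and chest y = -76, 0 or +76 mm. Which one is the catch changes every time.
- chest_top (a point): centre of the chest's top and of the six-pad field, 95 mm above the table; axes as the chest's. Each aluminium pad is 53 x 53 mm in a 56 x 56 mm opening; pad faces are 93 mm above the table, 2 mm below the steel frames around them (95 mm). The five dummies sit on hard rubber: they give only about 1 mm at 15 N.
- catch (a joint): how far the one live pad is pressed in, m: 0 at rest, 0.005 fully in. It goes straight down against a spring, about 1.6 N to start and 5.6 N fully in; the drawer is let go at about 0.0035 to 0.004. It springs back when let go.
- drawer (a joint): how far the drawer stands out of the chest along the chest's -x, m: 0 shut and caught, 0.05 fully open. A spring drives it out in about 0.3 s once the catch is pressed, and then holds it out; it cannot be opened otherwise.
- drawer_front (a point): middle of the top edge of the drawer's front (298 mm wide, 52 mm tall, no handle), 64 mm above the table; moves out with the drawer
- bauble_small: small glass bauble with a brass cap, 32 mm wide, about 40 mm tall, standing on the left end of the chest's top; origin at the centre of its underside; loose, to be left alone
- cap_tin: small open steel tin, 42 mm across, 22 mm tall, standing on the right end of the chest's top; origin under its centre; loose, to be left alone
- bauble_gold: gold bauble with a brass cap, 60 mm wide, about 65 mm tall, standing on the table beside the left end of the chest; origin under its centre; loose, to be left alone
- bauble_long: long copper-coloured bauble, 48 mm wide, about 75 mm tall, standing on the table beside the right end of the chest; origin under its centre; loose, to be left alone
- lacquer: small lacquer jar with a black cap, 44 mm across, 85 mm tall, on the table beyond the chest; origin under its centre; loose, to be left alone
- steel_bowl: steel bowl, 80 mm across, 40 mm tall, on the table beyond the chest; origin under its centre; loose, to be left alone

How it is judged:
By the outcome, as a careful person would: the job done as asked, in the order asked, and still so for the second after the job is handed in, with the robot touching nothing.
It also fails if it takes over 54 s, if anything falls off the work surface, if the arm or the gripper's body presses on something with over 40 N, if the wrist force passes 120 N, or if a joint passes its speed limit or range.

## Working session

There is one attempt and no reset: what is moved stays moved. The work goes in short steps, Python scripts to look and compute and a shell command to move; the robot and the scene stay as the last step left them, time stands still between calls to the robot, and variables do not carry over. Pictures are saved under pics/ and viewed, and the job is handed in when it is done.

```bash
ls; mkdir -p pics; python3 - <<'E'
from cell import ctrl,cams
import cv2,numpy as np
for n in("top","side"):
    p,d=cams.capture(n); cv2.imwrite(f"pics/{n}0.png",p[:,:,::-1]); np.savez(f"pics/{n}0.npz",p=p,d=d)
    c=cams.calibration(n); print(n,c)
s=ctrl.read_state(); print(s)
E
```

```text
pics
top {'mtx': array([[414.31699655,   0.        , 251.95338244],
       [  0.        , 414.31699655, 186.79920744],
       [  0.        ,   0.        ,   1.        ]]), 'xyz': array([434.82578367,  42.36017905, 923.94402773]), 'rotation': array([ 10.7308785 ,   0.45949909, -90.30817554])}
side {'mtx': array([[363.08664377,   0.        , 252.09504047],
       [  0.        , 363.08664377, 192.32178741],
       [  0.        ,   0.        ,   1.        ]]), 'xyz': array([483.92013932, 538.7751718 , 622.67380893]), 'rotation': array([  44.86218945,   -1.21084255, -164.28660675])}
{'time_s': 0.1, 'joint_pos': array([ 84.98049866,  28.74716794, -24.45358978,  88.88624639,
        12.65106847,  65.21987395, -12.04786408]), 'qd': array([-0.00095935, -0.1937396 , -0.07610553, -0.12615658,  0.00293464,
        0.03181659,  0.04556962]), 'effort': array([-1.05705683e-02, -5.70816636e+01, -5.83852082e+00, -2.81750500e+01,
        1.04976466e-02,  5.54878454e-03, -2.77937067e-05]), 'tcp_pos': array([ 223.11479781, -609.8372471 ,  230.37033318]), 'ee_rot': array([-1.79997367e+02,  1.00069314e-01, -6.98964288e+01]), 'wrist_force': array([ 0.13781248, -0.36694079,  0.48998677]), 'torque': array([0.04704371, 0.02871107, 0.02467411]), 'finger_gap': 85.30381413936568}
```

View pics/top0.png

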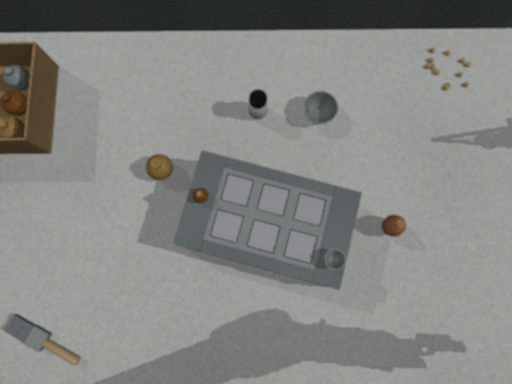

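View pics/side0.png

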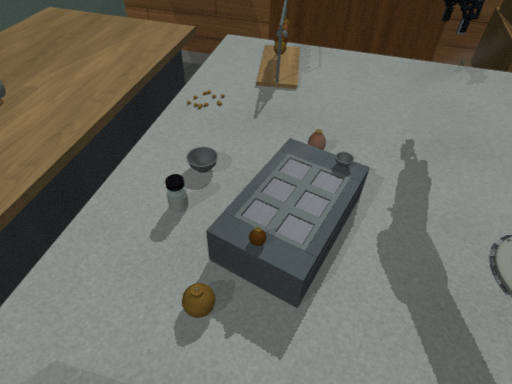

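The top view shows the chest centred near (268,219). The pads are at about (238,190), (274,200), (310,210) in the far row and (227,226), (264,236), (301,246) in the near row. The small bauble is at (200,195) and the tin at (334,259). Next I'll measure the pads.

```bash
cat > h.py <<'E'
import numpy as np,cv2
from scipy.spatial.transform import Rotation as R
from cell import cams
def ray(n,uv,z):
    c=cams.calibration(n); K=c['mtx']; M=R.from_euler('xyz',c['rotation'],degrees=True).as_matrix()
    d=M@np.array([(uv[0]-K[0,2])/K[0,0],-(uv[1]-K[1,2])/K[1,1],-1.]); o=np.array(c['xyz'])
    return o+d*(z-o[2])/d[2]
E
python3 - <<'E'
from h import *
for n in("top","side"):
    f=np.load(f"pics/{n}0.npz");p=f['p'];d=f['d']
    for u,v in ([(238,190),(264,236),(190,240),(120,300)] if n=="top" else [(279,189),(262,212)]): print(p[v,u],d[v,u])
    roi=np.zeros(p.shape[:2],np.uint8)
    if n=="top": roi[160:275,195:345]=1
    else: roi[150:250,235:350]=1
    pi=p.astype(int)
    m=((pi[...,0]-pi[...,1]>-2)&(pi.min(2)>100)&(roi>0)).astype(np.uint8)
    m=cv2.morphologyEx(m,cv2.MORPH_OPEN,np.ones((3,3),np.uint8))
    k,l,st,ce=cv2.connectedComponentsWithStats(m)
    P=[]
    for i in range(1,k):
        if 250<st[i,4]<1500: w=ray(n,ce[i],93); P.append(w); print(n,ce[i].round(1),st[i,4],w.round(1))
    P=np.array(P)[:,:2]
    if len(P)==6:
        c=P.mean(0); best=None
        # assign & fit by Procrustes
        th0=np.radians(-15)
        for s in range(1):
            u,S,vt=np.linalg.svd(P-c); ey=vt[0]; ey=ey*np.sign(ey[1]); ex=np.array([ey[1],-ey[0]])
            L=np.c_[(P-c)@ex,(P-c)@ey]; print("centre",c,"yaw",np.degrees(np.arctan2(ex[1],ex[0])));print(L.round(1))
E
```

```text
[133 136 139] 841.44635
[137 136 142] 825.3747
[ 92  98 101] 823.99426
[155 157 153] 894.4363
top [236.2 188.4] 362 [589.2  80.4  93. ]
top [273.1 197.5] 312 [569.9   5.3  93. ]
top [307.1 208. ] 392 [548.  -62.9  93. ]
top [225.  225.6] 421 [513.5 102.6  93. ]
top [263.2 235.9] 525 [492.5  26.3  93. ]
top [299.9 245.3] 476 [473.3 -46.5  93. ]
centre [531.06039817  17.5351645 ] yaw -16.098013546619576
[[ 38.4  76.5]
 [ 40.7  -1. ]
 [ 38.6 -72.6]
 [-40.5  76.9]
 [-39.5  -2.3]
 [-37.7 -77.5]]
[122 127 131] 755.92566
[119 125 129] 710.65717Traceback (most recent call last):
  File "<stdin>", line 15, in <module>
IndexError: too many indices for array: array is 1-dimensional, but 2 were indexed
```

```bash
python3 - <<'E'
from h import *
for n in("top","side"):
    f=np.load(f"pics/{n}0.npz");p=f['p']
    roi=np.zeros(p.shape[:2],np.uint8)
    if n=="top": cv2.fillConvexPoly(roi,np.array([(218,168),(335,190),(322,268),(203,240)]),1)
    else: cv2.fillConvexPoly(roi,np.array([(292,152),(354,170),(302,250),(235,218)]),1)
    g=cv2.GaussianBlur(p,(3,3),0).astype(int)
    f=(g[...,0]+g[...,2]-2*g[...,1]); br=g.sum(2)/3
    v=br+4*f
    vv=v[roi>0]; lo,hi=vv.min(),vv.max(); q=((v-lo)/(hi-lo)*255).clip(0,255).astype(np.uint8)
    t,_=cv2.threshold(q[roi>0].reshape(-1,1),0,255,cv2.THRESH_OTSU)
    m=((q>t)&(roi>0)).astype(np.uint8); m=cv2.morphologyEx(m,cv2.MORPH_OPEN,np.ones((5,5),np.uint8))
    cs,_=cv2.findContours(m,cv2.RETR_EXTERNAL,cv2.CHAIN_APPROX_NONE)
    P=[]; im=p[:,:,::-1].copy()
    for c in cs:
        if cv2.contourArea(c)>250:
            h=cv2.convexHull(c); M=cv2.moments(h); uv=(M['m10']/M['m00'],M['m01']/M['m00']);w=ray(n,uv,93);P.append(w)
            print(n,np.round(uv,1),cv2.contourArea(h),w.round(1)); cv2.drawContours(im,[h],-1,(0,0,255),1)
    cv2.imwrite(f"pics/{n}_m.png",cv2.resize(im[130:300,160:370],None,fx=3,fy=3))
    P=np.array(P)[:,:2]
    if len(P)==6:
        c=P.mean(0); u,S,vt=np.linalg.svd(P-c); ey=vt[0]*np.sign(vt[0][1]); ex=np.array([ey[1],-ey[0]])
        print("centre",c,"yaw",np.degrees(np.arctan2(ex[1],ex[0])));print(np.c_[(P-c)@ex,(P-c)@ey].round(1))
print("bauble",ray("top",(200,195),115),"tin",ray("top",(334,260),106))
print(ray("side",(258,237),112),ray("side",(344,158),117))
E
```

```text
top [300.  245.8] 658.5 [472.4 -46.6  93. ]
top [263.1 235.7] 659.0 [492.8  26.5  93. ]
top [226.5 225.7] 651.0 [513.2  99.7  93. ]
top [309.2 209.3] 638.0 [545.4 -67.1  93. ]
top [273.  199.7] 628.0 [565.4   5.7  93. ]
top [236.8 189.8] 616.5 [586.2  79.1  93. ]
centre [529.23596228  16.21014323] yaw -15.492126839656303
[[-38.  -75.7]
 [-37.8   0.2]
 [-37.7  76.2]
 [ 37.8 -75.9]
 [ 37.7  -0.5]
 [ 38.1  75.8]]
side [295.  228.9] 569.0 [512.6  98.   93. ]
side [260.1 212.8] 497.0 [585.7  78.   93. ]
side [312.1 203.9] 461.5 [491.9  24.7  93. ]
side [278.8 189.8] 395.0 [565.    4.8  93. ]
side [326.9 181.8] 370.5 [471.9 -48.7  93. ]
side [294.8 169.1] 328.5 [545.3 -69.   93. ]
centre [528.71118076  14.64264609] yaw -15.498492183927734
[[-37.8  76. ]
 [ 38.   76.3]
 [-38.1  -0.1]
 [ 37.6   0.2]
 [-37.9 -76.2]
 [ 38.3 -76.2]]
bauble [572.33477677 151.0788084  115.        ] tin [ 444.14446728 -110.41165871  106.        ]
[571.00421368 150.80799215 112.        ] [ 446.20528774 -109.17110021  117.        ]
```

```bash
cd pics; python3 -c "
import cv2,numpy as np
a=cv2.imread('top_m.png');cv2.imwrite('m1.png',a)"
```

```text
(no output)
```

View pics/top_m.png

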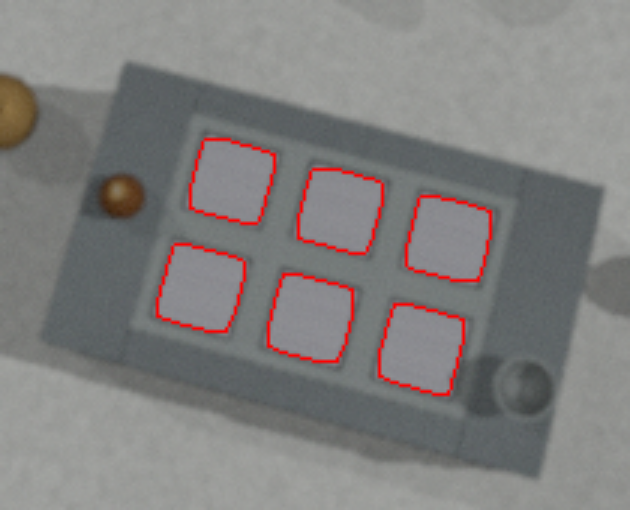

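View pics/side_m.png

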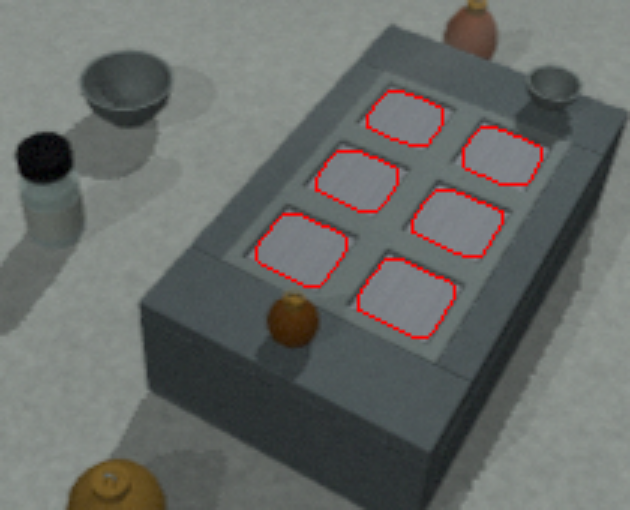

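The two views agree to within 1.5 mm: the chest centre is about (529, 15.4) with yaw −15.5°, and the pad grid comes out at ±38/±76 as specified. I'll shut the fingers and turn to the chest's yaw first.

```bash
python3 -m crank '{"slide":[[0,0,0],[0,0,0],[0,0,0],[0,0,0],[0,0,0],[0,0,0],[0,0,0]],"roll":[-9.1,-9.1,-9.1,-9.1,-9.1,-9.1,0]}' 0
```

```text
time_s: 0.98
tcp_pos: [223.1, -610.1, 230.7]
ee_rot: [-179.9, 0.0, -15.4]
wrist_force: [0.1, -0.0, 0.7]
finger_gap: 0.1
```

```bash
python3 -m crank '{"slide":[[3,-20,0],[6,-40,0],[7,-45,0],[7,-45,0],[7,-45,0],[7,-45,0],[7,-45,0],[7,-45,0]],"roll":[0,0,0,0,0,0,0,0]}'
python3 -m crank '{"slide":[[7,-45,0],[7,-45,0],[7,-45,0],[7,-45,0],[7,-45,0],[6,-33,0],[2,-20,0],[0,0,0],[0,0,0]],"roll":[0,0,0,0,0,0,0,0,0]}'
```

```text
time_s: 1.98
tcp_pos: [360.1, -304.2, 231.4]
ee_rot: [180.0, -0.0, -15.5]
wrist_force: [0.1, -0.6, 0.3]
finger_gap: 0.3
time_s: 3.1
tcp_pos: [474.0, -49.8, 231.1]
ee_rot: [180.0, 0.0, -15.4]
wrist_force: [-0.1, 0.9, -0.4]
finger_gap: -0.3
```

```bash
python3 -m crank '{"slide":[[-2,-1,15],[0,0,30],[0,0,30],[0,0,30],[0,0,16],[0,0,10],[0,0,0],[0,0,0]],"roll":[0,0,0,0,0,0,0,0]}'
python3 -c "
from cell import ctrl
s=ctrl.read_state();print(s['tcp_pos'],s['wrist_force'])"
```

```text
time_s: 4.1
tcp_pos: [473.6, -47.3, 101.1]
ee_rot: [-180.0, -0.1, -15.3]
wrist_force: [0.6, 0.0, 1.1]
finger_gap: -0.2
[473.57290801 -47.31904239 101.07316988] [0.55914162 0.01357607 1.1115228 ]
```

```bash
python3 -m crank '{"slide":[[0,0,4],[0,0,2.5],[0,0,0]],"roll":[0,0,0]}' | egrep 'tcp|force'
python3 -m crank '{"slide":[[0,0,0.5],[0,0,0]],"roll":[0,0]}'| egrep 'tcp|force'
python3 -m crank '{"slide":[[0,0,0.5],[0,0,0]],"roll":[0,0]}'| egrep 'tcp|force'
```

```text
tcp_pos: [472.7, -47.3, 93.8]
wrist_force: [0.2, 0.4, -0.6]
tcp_pos: [472.9, -47.2, 93.3]
wrist_force: [-0.2, 0.4, -0.1]
tcp_pos: [472.9, -47.2, 92.9]
wrist_force: [-0.4, 0.3, 2.5]
```

```bash
python3 -m crank '{"slide":[[0,0,0.5],[0,0,0]],"roll":[0,0]}'| egrep 'tcp|force'
```

```text
tcp_pos: [472.9, -47.3, 92.4]
wrist_force: [0.7, -0.2, 2.5]
```

```bash
python3 -m crank '{"slide":[[0,0,0.5],[0,0,0]],"roll":[0,0]}'| egrep 'tcp|force'
```

```text
tcp_pos: [472.9, -47.2, 91.9]
wrist_force: [-0.0, -0.4, 3.8]
```

```bash
python3 -m crank '{"slide":[[0,0,0.5],[0,0,0]],"roll":[0,0]}'| egrep 'tcp|force'; python3 -c "
from cell import ctrl
s=ctrl.read_state();print(s['tcp_pos'],s['wrist_force'])"
```

```text
tcp_pos: [472.9, -47.3, 91.3]
wrist_force: [0.1, 0.2, 3.5]
[472.91915984 -47.2588494   91.32567149] [0.08341352 0.20721087 3.45978549]
```

At 1.7 mm in it takes only 3.5 N, where a dummy would take about 25 N. This is the live pad, so I'll press it right in.

```bash
python3 -m crank '{"slide":[[0,0,0.6],[0,0,0.6],[0,0,0]],"roll":[0,0,0]}'| egrep 'tcp|force'
```

```text
tcp_pos: [472.9, -47.2, 90.1]
wrist_force: [-0.1, -0.5, 4.3]
```

```bash
python3 -m crank '{"slide":[[0,0,0.6],[0,0,0.6],[0,0,0.5],[0,0,0],[0,0,0],[0,0,0]],"roll":[0,0,0,0,0,0]}'| egrep 'tcp|force'
python3 - <<'E'
from cell import cams
import cv2
for n in("side","top"):
    p,d=cams.capture(n); cv2.imwrite(f"pics/{n}1.png",p[:,:,::-1])
E
```

```text
tcp_pos: [472.9, -47.3, 88.5]
wrist_force: [-0.3, -1.0, 4.7]
```

View pics/side1.png

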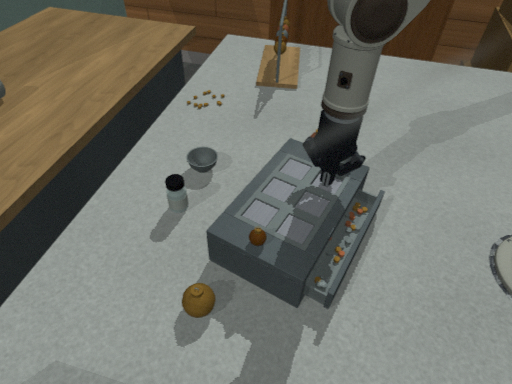

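View pics/top1.png

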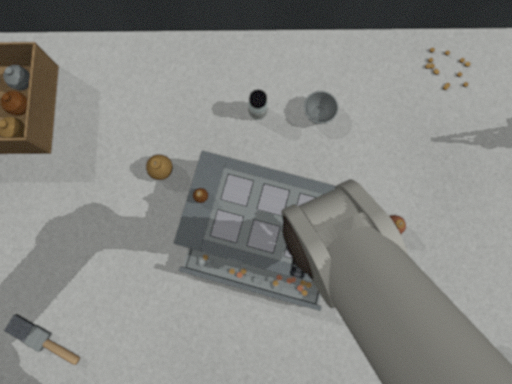

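The side view shows the drawer standing open, with its front running from about (325,293) to (380,195) and caps visible. In the top view the front has moved out to around row 285. I'll let go, lift straight up and retreat.

```bash
python3 -m crank '{"slide":[[0,0,-2],[0,0,-4],[0,0,-15],[0,0,-30],[0,0,-30],[0,0,-30],[0,0,-20],[0,0,-10],[0,0,0]],"roll":[0,0,0,0,0,0,0,0,0]}'| egrep 'tcp|force'
python3 -m crank '{"slide":[[-3,20,0],[-6,40,0],[-6,40,0],[-6,40,0],[-6,40,0],[-6,40,0],[-3,20,0],[0,0,0],[0,0,0]],"roll":[0,0,0,0,0,0,0,0,0]}'
python3 - <<'E'
from cell import cams
import cv2
for n in("side","top"):
    p,d=cams.capture(n); cv2.imwrite(f"pics/{n}2.png",p[:,:,::-1])
E
```

```text
tcp_pos: [472.9, -47.5, 229.9]
wrist_force: [0.4, -0.3, -0.8]
time_s: 9.2
tcp_pos: [375.0, -267.9, 228.9]
ee_rot: [-179.9, 0.0, -15.2]
wrist_force: [0.5, 0.3, 0.8]
finger_gap: 0.2
```

View pics/side2.png

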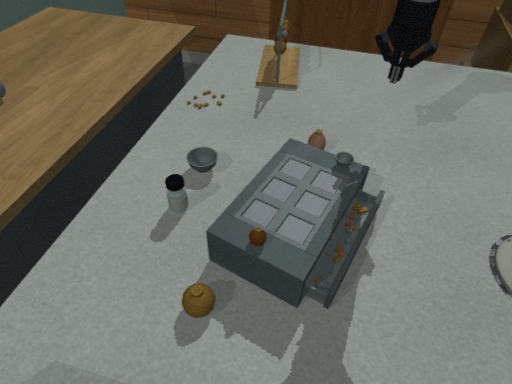

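View pics/top2.png

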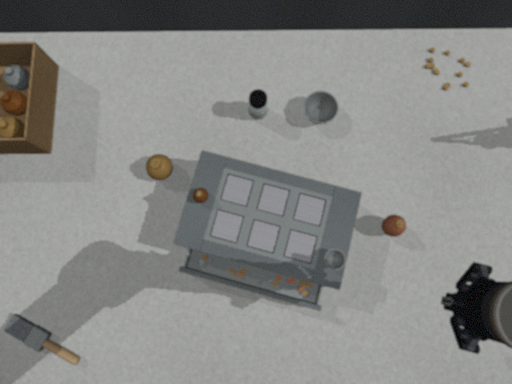

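The drawer stands open with its front edge running from about (182,270) to (320,305) in the top view. The ornaments are at the same pixels as before and the hand is clear. I'll check how far the drawer is out, and whether anything moved, then hand in.

```bash
python3 - <<'E'
from h import *
w=ray("top",(251,287),64)[:2]-[529,15.4]; a=np.radians(-15.5)
print("front in chest x:",w@[np.cos(a),np.sin(a)],"(shut -100, open -150)")
a=cv2.imread("pics/top0.png");b=cv2.imread("pics/top2.png")
for n,(u,v) in dict(small=(200,195),tin=(334,259),gold=(159,167),long=(394,225),lac=(258,100),bowl=(321,107)).items():
    t=a[v-14:v+14,u-14:u+14]; r=cv2.matchTemplate(b[v-20:v+20,u-20:u+20],t,cv2.TM_CCOEFF_NORMED); print(n,cv2.minMaxLoc(r)[1::2],"unmoved=(6,6)")
from cell import workorder
print(workorder.close_job())
E
```

```text
front in chest x: -141.79746869292055 (shut -100, open -150)
small (0.9872592687606812, (6, 6)) unmoved=(6,6)
tin (0.9446569085121155, (6, 6)) unmoved=(6,6)
gold (0.9936930537223816, (6, 6)) unmoved=(6,6)
long (0.9968528151512146, (6, 6)) unmoved=(6,6)
lac (0.9967430830001831, (6, 6)) unmoved=(6,6)
bowl (0.9863557815551758, (6, 6)) unmoved=(6,6)
the job is handed in; nothing more can be done
None
```

The drawer is open and standing out of the chest. I've handed the job in, at about 9.3 s of the 54 s allowed; no verdict is reported.

**Which pad:** the catch was the first pad I felt, the near-right one (chest x −38, y −76). It gave 1.7 mm at 3.5 N, where a dummy would have taken about 25 N, so I did not feel the other five.

**Press:** I pressed it about 4.5 of its 5 mm at 4.7 N, and the drawer sprang open. I then let go, lifted straight up and moved the hand well clear; the fingers now touch nothing.

**Last checks:**
- **Ornaments:** all six ornaments and vessels are at the same pixels in the top view as before.
- **Drawer:** my rough reading, from pixels picked by eye, puts the front edge at chest x −142 mm. Fully open would be about −150 mm, and I did not resolve that 8 mm difference.

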